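# Close up the thermostat bath

### The arm

A 7-joint arm with a two-finger parallel gripper is mounted at the origin on the work surface. World frame = base frame: x ahead of the robot, y to its left, z up, the work surface at z = 0. Lengths are in m, angles in degrees, forces in N, time in s.
With the tool pointing down it reaches from about 0.4 to 0.75 m from the base axis. Payload 19.5 kg.
Tool frame: the origin (TCP) lies on the centre line of the jaws, within the pads' length; the fingertips stand 22 mm ahead of it and the grasp point (between the pads) lies 3 mm ahead of it; z points along the fingers, y is the line along which they close (so a half turn about z gives the same grasp; the last joint's range is limited). The gripper opens to 85 mm and grips with 20 to 120 N. Pads are 22 mm wide; open, the fingers measure 114 mm over their backs; the gripper's body (76 mm by 85 mm) begins 54 mm behind the grasp point. The pads swing forward as they close: fully open they stand 13 mm farther back than shut.
Start: joints at [-67.649, 40.479, -1.581, 85.061, 1.261, 54.483, -4.326], TCP at [0.241, 0.522, 0.253] pointing down, gripper open.
Joint ranges: [-155.06, 155.06], [-18.47, 123.98], [-90, 86.84], [0, 140.48], [-83.41, 263.41], [0, 116], [-161.91, 161.91]. Speed limits (degrees/s): [108.29, 108.29, 147.25, 147.25, 172.46, 172.46, 172.46].

### API

Orientations are given as a 3x3 rotation matrix whose columns are the frame's x, y, z axes.
In Python, from plant import arm, cams gives the robot as it stands.
- The arm moves only by the tool drive_tool, never from a script. Its argument "deltas" is one flat list of numbers, 7 for each row, row after row: the shift along the tool's x, y, z as a fraction of full scale, then the turn, a rotation vector about the tool's x, y, z as a fraction of full scale, then the opening, from 0 (shut) to 1 (fully open). A call has 1 to 20 rows; each row shifts and turns the commanded pose from where the row before left it, along the tool's axes as they then stand; what a row does not reach is not made up. Full scale, the value 1, is 5 cm for a shift and 8 degrees for a turn. A row lasts 1/8 s, in which the tool goes at most 62.5 mm and 10.7 degrees, less where a joint would pass 70% of its speed; a pose out of reach is approached as far as the arm can. A call with a number of a shift or a turn outside -1 to 1 is refused whole. A call with a gripper value outside its range is refused whole. The fingers move at their own pace and stop on an object; "squeeze" is the grip in N (left out, the last holds). Time passes only in rows, so rows that do not move let the fingers close. It gives the time, the measured TCP pose, the force, the opening and the grip force at its end, in the units of the state.
- arm.get_state(): the state, without advancing time (a new reading comes with each control period).
- cams.grab_frame(name): name is "scene" or "top" or "wrist"; returns (picture, depth): 384x512x3 uint8, red, green, blue; 384x512 float32, m along the optical axis (not along the pixel's ray), 0 where there is no reading.
- cams.get_calibration(name): a dict with "camera_matrix" (3x3 intrinsics, pixels), "world_from_camera" (4x4, takes a point from camera to world coordinates). Camera axes: x right, y down, z forward; pixel columns grow to the right and rows downward; lengths in m; the calibration is good to about 2 mm. The wrist camera is an equidistant fisheye: a pixel r from the principal point sees the ray r / f radians off the axis. A picture is of the moment at which its call begins: read the wrist's pose just before it. get_calibration takes no time and is no camera call; for the wrist camera it gives the pose at the moment of the call.
- arm.hand_in(): hands the job in; it is judged then, once.
The state is a dict: "t": time; "q": joint angles; "joint_velocities": joint speeds; "effort": joint torques, N m; "eef_pos": TCP position; "ee_rot": TCP orientation; "wrist_force": force on the tool from outside, world axes, zero at the start; "ft_torque": the same for the moment, N m; "width": finger opening in m; "grip_force": force on a finger pad.
Only numpy, scipy, OpenCV 4.12 (cv2) and the standard library are available. Lean on these libraries where they do the work, as an engineer would, in place of code of your own. Each camera call takes 0.05 s, during which the arm holds its last target. There are 200 camera calls.

### The job

Get the thermostat bath ready to heat up: with the fingertips, slide the blue cover along the steel deck until it fully covers the empty port (the one without the viscometer), and push the white vial drawer in the front fully home. Only push, grip and lift nothing, and leave the viscometer with its orange bulb, the brown bottle and the beaker standing where they are.

Things in the scene. Friction and masses are not known exactly. Their poses are not given: they have to be found in the camera images.
- bath: Fixed grey bath, 220 (x) by 420 (y) by 140 mm high; flat steel deck on top, z = 0.140. Origin: centre of its underside; -x is its front, facing the robot; turned up to 0.2 rad. Two 76 mm round ports in the deck at x = +30, y = +150 and -150 mm of its frame. Guide strips 3 mm high, 8 mm wide along y at x = -27 and +87 mm.
- cover (a joint): Position of the cover along the bath's +y axis (m): 0 midway between the ports, +0.150 centred on the +y port, -0.150 on the -y port, an end stop at each. Starts near the middle. Friction about 2 N; it stays where it is left and cannot be lifted off.
- cover_center (a point): Centre of the top face (z = 0.173) of the sliding cover: a blue block with a white patch, 100 (bath x) by 96 (bath y) by 30 mm high, underside 3 mm above the deck. Too wide to grip; push on an upright side facing along the bath's y.
- open_port: The empty port that must be covered: a dark round hole of 76 mm diameter in the deck with a thin orange rim. Origin: centre of the hole at deck height. It is either the +y or the -y port; the viscometer stands in the other.
- viscometer: Loose black stopper standing in the other port: flange 84 mm diameter, 6 mm high on the deck, plug in the hole below; on it a short glass tube and an orange bulb, 44 mm diameter, up to 61 mm above the deck. Origin: centre of the flange's underside, at deck height. Must not be moved.
- drawer (a joint): How far the vial drawer is pulled out (m): 0 fully home, grows as it comes out along the bath's -x; at most 0.075. Friction about 2.5 N, it stays where it is left.
- drawer_front (a point): Centre of the outer face of the white drawer front, 210 mm wide (bath y), 60 mm high (z = 0.064 to 0.124), 12 mm thick. When home the outer face is 12 mm proud of the bath's front, at x = -122, y = +65 mm of the bath's frame. The rack behind it has a solid top; push on the outer face.
- reagent: Loose brown glass bottle, 52 mm diameter, 110 mm high, on the bench in front of the bath's left (+y) corner. Origin: centre of its underside.
- beaker: Loose clear glass beaker, 66 mm diameter at the rim, 80 mm high, on the bench in front of the bath's right (-y) corner. Origin: centre of its underside.

How it is judged (in metres and radians):
At the end, for the whole second after the job is handed in: The cover's centre is within 10 mm of the empty port's centre (so the hole is fully covered), the drawer is within 6 mm of home, both at rest; viscometer within 15 mm, bottle and beaker within 30 mm of where they started, upright and at rest (horizontal distance between cover_center and open_port below 0.01 m and value of joint drawer below 0.006 m and velocity of joint cover between -0.01 and 0.01 m/s and velocity of joint drawer between -0.01 and 0.01 m/s and distance of viscometer from where it was at the start of the episode below 0.015 m and angle between each of viscometer, reagent, beaker's own z axis and vertical below 0.15 rad and linear speed of each of viscometer, reagent, beaker below 0.02 m/s and distance of each of reagent, beaker from where it was at the start of the episode below 0.03 m); the robot touches nothing.
It fails at once if the viscometer was shoved, tipped or lifted (distance of viscometer from where it was at the start of the episode above 0.015 m or angle between viscometer's own z axis and vertical above 0.25 rad).
It fails at once if the bottle or the beaker was shoved, tipped or lifted (distance of any of reagent, beaker from where it was at the start of the episode above 0.03 m or height (world z) of any of reagent, beaker above 0.012 m or angle between any of reagent, beaker's own z axis and vertical above 0.25 rad).
It also fails if it takes over 51 s, if anything falls off the work surface, if the arm or the gripper's body presses on something with over 40 N, if the wrist force passes 120 N, or if a joint passes its speed limit or range.

## Working session

There is one attempt and no reset: what is moved stays moved. The work goes in short steps, Python scripts to look and compute and a tool call to move; the robot and the scene stay as the last step left them, time stands still between calls to the robot, and variables do not carry over. Pictures are saved under pics/ and viewed, at most 10 in all, crops included, and the job is handed in when it is done.

Besides the shell and the picture viewer there is one more tool, called after "Request:" by a JSON object that holds its "op" and its "data", one argument or row to a line. drive_tool: Moves the arm, as the interface text tells. Shift numbers are shares of 5 cm and turn numbers shares of 8 degrees, none past 1 either way. Its arguments: {"type":"object","properties":{"deltas":{"type":"array"},"squeeze":{"type":"number"}},"required":["deltas"]}

```bash
mkdir -p pics; python3 - <<'E'
from plant import arm,cams
import cv2,numpy as np
s=arm.get_state();print(s['t'],s['eef_pos'],s['ee_rot'],s['width'])
for n in("scene","top"):
    p,d=cams.grab_frame(n);cv2.imwrite(f"pics/{n}0.png",p[:,:,::-1]);np.save(f"pics/{n}0.npy",d)
    c=cams.get_calibration(n);print(n,c['camera_matrix'],c['world_from_camera'])
E
```

```text
0.0 [0.24051731 0.52201078 0.25284298] [[-9.08234555e-01  4.18461260e-01 -4.08414753e-04]
 [ 4.18461455e-01  9.08233984e-01 -1.02048443e-03]
 [-5.60970415e-05 -1.09774505e-03 -9.99999396e-01]] 0.08532050184522785
scene [[410.83153327   0.         260.31186666]
 [  0.         410.83153327 195.31147891]
 [  0.           0.           1.        ]] [[ 0.53414978  0.54895544 -0.64290896  1.06094095]
 [ 0.84538462 -0.34417174  0.40849805 -0.28717895]
 [ 0.00297613 -0.76170449 -0.64791775  0.67721398]
 [ 0.          0.          0.          1.        ]]
top [[481.63237139   0.         246.84220867]
 [  0.         481.63237139 194.36048657]
 [  0.           0.           1.        ]] [[-0.02697249 -0.98226783  0.18553272  0.36353009]
 [-0.99958673  0.02834853  0.00476735  0.04716386]
 [-0.00994239 -0.18532746 -0.98262652  1.18402704]
 [ 0.          0.          0.          1.        ]]
```

View pics/top0.png

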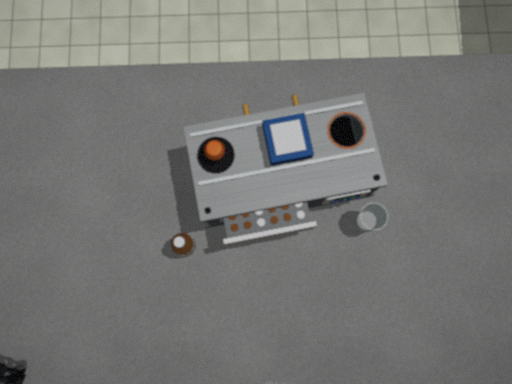

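View pics/scene0.png

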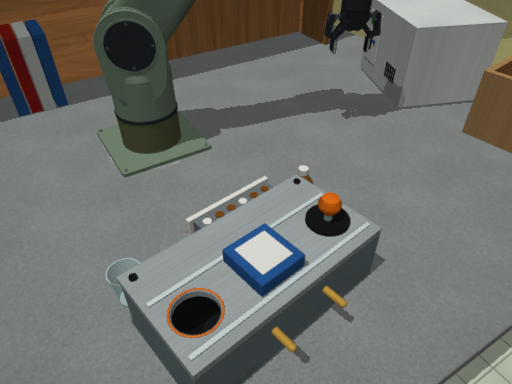

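The top view shows the viscometer at (215,153), so the +y port is taken. The empty port is at (346,130), the cover at (288,138), the drawer front runs from (224,240) to (316,225), the bottle is at (182,244) and the beaker at (372,217).

```bash
cat >h.py <<'E'
from plant import arm,cams
import cv2,numpy as np
def px2w(n,uv,z):
    c=cams.get_calibration(n);K=c['camera_matrix'];T=c['world_from_camera']
    uv=np.atleast_2d(np.array(uv,float))
    r=np.c_[(uv-K[:2,2])/K[0,0],np.ones(len(uv))]@T[:3,:3].T
    return T[:3,3]+r*((z-T[2,3])/r[:,2])[:,None]
E
python3 - <<'E'
from h import *
p=cv2.imread('pics/top0.png');hsv=cv2.cvtColor(p,cv2.COLOR_BGR2HSV)
H,S,V=cv2.split(hsv);yy,xx=np.mgrid[:384,:512]
box=lambda a,b,c,d:(xx>a)&(xx<b)&(yy>c)&(yy<d)
# orange rim
m=((H<15)&(S>120)&(V>70)&box(320,372,105,155))
e=cv2.fitEllipse(np.argwhere(m)[:,::-1].astype(np.float32));print('rim',m.sum(),e)
port=px2w('top',e[0],.14)[0];print('port',port)
m=((H>100)&(H<130)&(S>120)&box(255,320,105,170))|((V>180)&box(268,310,118,158))
# white patch
w=((V>150)&(S<60)&box(266,310,118,158))
r=cv2.minAreaRect(np.argwhere(w)[:,::-1].astype(np.float32));print('patch',r);cov=px2w('top',r[0],.173)[0];print('cover',cov)
dk=px2w('top',[(185,126),(364,95),(385,187),(203,219)],.14);print(dk,dk.mean(0))
f=px2w('top',(215.5,155),.146)[0];print('flange',f)
print('drawer top edge outer',px2w('top',[(224,242),(316,227)],.124))
print('bottle top',px2w('top',(179,241),.11),'beaker rim',px2w('top',(375,216),.08))
d=dk[0]+dk[3]-dk[1]-dk[2];print('yaw from deck',np.arctan2(-d[0],d[1]))
d=f-port;print('yaw from ports',np.arctan2(-d[0],d[1]),np.hypot(d[0],d[1]))
q=arm.get_state()['q'];print(q)
E
```

```text
rim 130 ((346.27001953125, 129.7918701171875), (33.922882080078125, 36.321556091308594), 110.10694885253906)
port [ 0.70251629 -0.17623902  0.14      ]
patch ((287.66827392578125, 136.78536987304688), (31.848424911499023, 30.870622634887695), 77.90524291992188)
cover [ 0.67974669 -0.040499    0.173     ]
[[ 0.72254264  0.18828326  0.14      ]
 [ 0.78432553 -0.22214482  0.14      ]
 [ 0.56838069 -0.25287677  0.14      ]
 [ 0.50860733  0.14955278  0.14      ]] [ 0.64596405 -0.03429639  0.14      ]
flange [0.65079399 0.11963283 0.146     ]
drawer top edge outer [[ 0.45851879  0.10541415  0.124     ]
 [ 0.48594622 -0.09838589  0.124     ]]
bottle top [[0.46480101 0.20658818 0.11      ]] beaker rim [[ 0.51267034 -0.24166522  0.08      ]]
yaw from deck 0.1484418670100939
yaw from ports 0.17306439580373453 0.3003586984346997
[-67.65067953  40.51026205  -1.58359322  85.07961587   1.26021998
  54.48329912  -4.32542462]
```

```bash
python3 - <<'E'
import cv2
p=cv2.imread('pics/top0.png')[85:265,160:400]
cv2.imwrite('pics/crop0.png',cv2.resize(p,None,fx=3.3,fy=3.3,interpolation=cv2.INTER_CUBIC))
E
```

```text
(no output)
```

View pics/crop0.png

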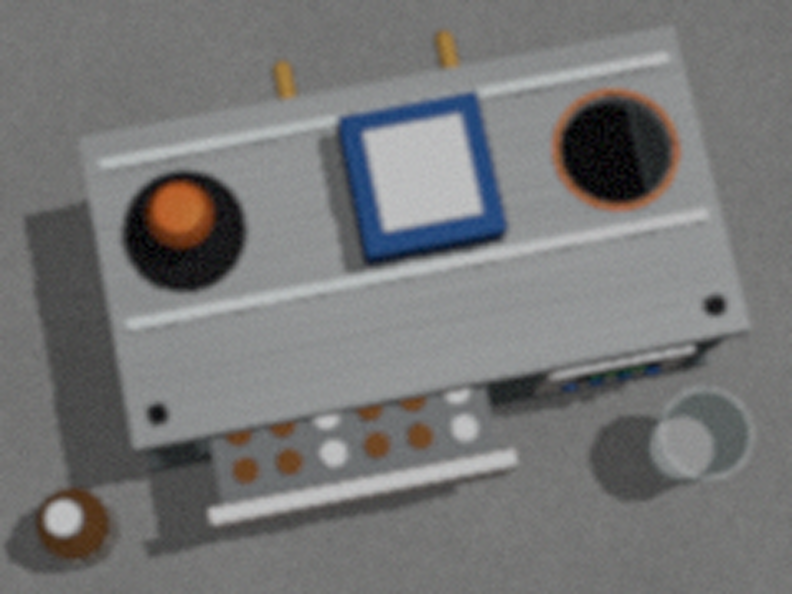

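The +y port holds the viscometer, so the cover has to travel about 138 mm towards bath −y. The bath yaw is about 9.6° and the drawer is about 45 mm out. First I shut the fingers, rise, and align the tool so that tool x = −bath x and tool y = bath y.

Request:
{"op": "drive_tool", "data": {
  "deltas": [0,0,-0.5,0,0,-0.86,0,0,0,-0.5,0,0,-0.86,0,0,0,0,0,0,-0.86,0,0,0,0,0,0,-0.86,0,0,0,0,0,0,-0.86,0,0,0,0,0,0,0,0,0,0,0,0,0,0,0]
}}

```text
t: 0.98
eef_pos: [0.2406, 0.5221, 0.3031]
ee_rot: [[-0.986, -0.165, -0.0], [-0.165, 0.986, -0.0], [0.0, -0.0, -1.0]]
wrist_force: [0.6, -0.5, -0.4]
width: 0.0003
grip_force: 0.0
```

```bash
cat >>h.py <<'E'
yaw=0.167;c_,s_=np.cos(yaw),np.sin(yaw)
xb=np.array([c_,s_,0]);yb=np.array([-s_,c_,0])
O=np.array([.7025,-.1762,0])-.03*xb+.15*yb
def go(b):
    s=arm.get_state();p=s['eef_pos'];R=s['ee_rot'];t=O+b[0]*xb+b[1]*yb+np.array([0,0,b[2]])
    d=p-O
    print('t',s['t'],'bath',np.round([d@xb,d@yb,p[2]],4),'need rows(5cm)',np.round(R.T@(t-p)/.05,3),'F',np.round(s['wrist_force'],1),'w',s['width'])
    Rt=np.c_[-xb,yb,[0,0,-1]];print('turn/8deg',np.round(np.degrees(cv2.Rodrigues(R.T@Rt)[0].ravel())/8,3))
E
python3 -c "
from h import *
print(O);go([.03,.072,.30])"
```

```text
[ 0.64798364 -0.03327356  0.        ]
t 0.975 bath [-0.3094  0.6154  0.3031] need rows(5cm) [ -6.801 -10.859   0.065] F [ 0.6 -0.5 -0.4] w 0.00027383341191513375
turn/8deg [-0.002 -0.002 -0.009]
```

Request:
{"op": "drive_tool", "data": {
  "deltas": [-0.425,-0.68,0,0,0,0,0,-0.425,-0.68,0,0,0,0,0,-0.425,-0.68,0,0,0,0,0,-0.425,-0.68,0,0,0,0,0,-0.425,-0.68,0,0,0,0,0,-0.425,-0.68,0,0,0,0,0,-0.425,-0.68,0,0,0,0,0,-0.425,-0.68,0,0,0,0,0,-0.425,-0.68,0,0,0,0,0,-0.425,-0.68,0,0,0,0,0,-0.425,-0.68,0,0,0,0,0,-0.425,-0.68,0,0,0,0,0,-0.425,-0.68,0,0,0,0,0,-0.425,-0.68,0,0,0,0,0,-0.425,-0.68,0,0,0,0,0,-0.425,-0.68,0,0,0,0,0,0,0,0,0,0,0,0,0,0,0,0,0,0,0]
}}

```text
t: 3.22
eef_pos: [0.6668, 0.0436, 0.3031]
ee_rot: [[-0.986, -0.167, -0.001], [-0.167, 0.986, 0.0], [0.0, 0.0, -1.0]]
wrist_force: [-0.4, 0.7, 0.3]
width: 0.0
grip_force: 0.0
```

```bash
python3 -c "
from h import *
go([.03,.072,.18])
p,_=cams.grab_frame('scene');q=p[120:340,180:420];cv2.imwrite('pics/s1.png',cv2.resize(q,None,fx=2.4,fy=2.4)[:,:,::-1])"
```

```text
t 3.225 bath [0.0313 0.0727 0.3031] need rows(5cm) [ 0.025 -0.014  2.462] F [-0.4  0.7  0.3] w 4.3749181837880105e-05
turn/8deg [ 0.002 -0.004  0.006]
```

View pics/s1.png

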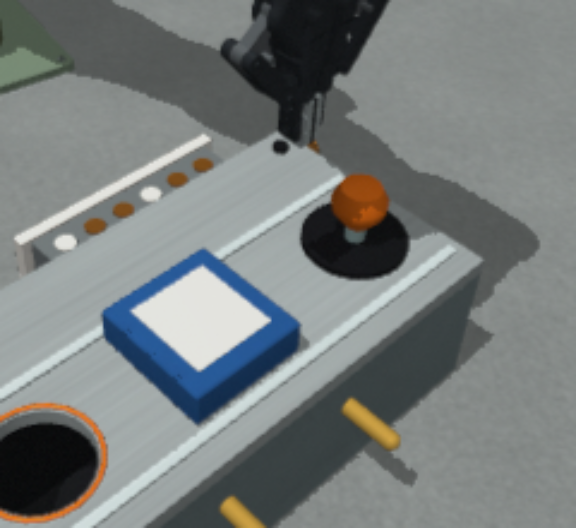

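The crop shows the shut fingertips above the deck, at about (299,176) in the full frame, between the cover and the bulb; nothing has been touched. I descend in the gap.

Request:
{"op": "drive_tool", "data": {
  "deltas": [0,0,0.5,0,0,0,0,0,0,0.5,0,0,0,0,0,0,0.5,0,0,0,0,0,0,0.4,0,0,0,0,0,0,0.3,0,0,0,0,0,0,0.2,0,0,0,0,0,0,0,0,0,0,0,0,0,0,0,0,0,0]
}}

```text
t: 4.28
eef_pos: [0.6673, 0.0431, 0.184]
ee_rot: [[-0.986, -0.168, 0.001], [-0.168, 0.986, 0.0], [-0.001, -0.0, -1.0]]
wrist_force: [0.2, 0.4, 0.7]
width: -0.0004
grip_force: 0.0
```

```bash
python3 -c "
from h import *
go([.03,-.087,.18])
p,_=cams.grab_frame('scene');q=p[120:340,180:420];cv2.imwrite('pics/s2.png',cv2.resize(q,None,fx=2.4,fy=2.4)[:,:,::-1])"
```

```text
t 4.275 bath [0.0318 0.072  0.184 ] need rows(5cm) [ 0.04  -3.181  0.08 ] F [0.2 0.4 0.7] w -0.00035358392806192145
turn/8deg [-0.001  0.007  0.011]
```

View pics/s2.png

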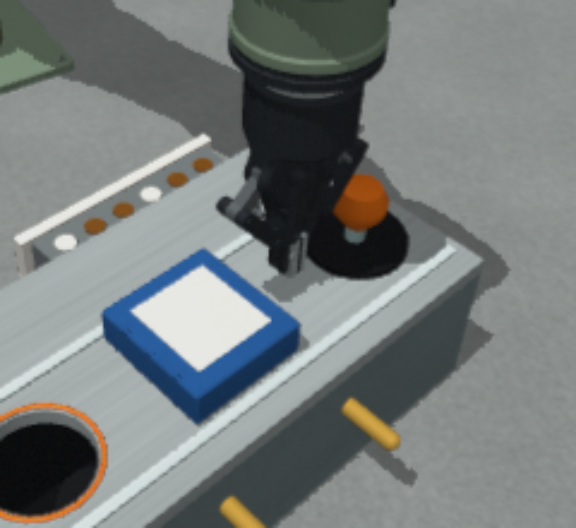

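The fingertips at about (299,233) hover just above the deck, clear of both the cover and the flange. I go 4 mm lower and push steadily towards −y, stopping short of the end.

Request:
{"op": "drive_tool", "data": {
  "deltas": [0.04,0,0.08,0,0,0,0,0,-0.1,0,0,0,0,0,0,-0.15,0,0,0,0,0,0,-0.15,0,0,0,0,0,0,-0.15,0,0,0,0,0,0,-0.2,0,0,0,0,0,0,-0.2,0,0,0,0,0,0,-0.2,0,0,0,0,0,0,-0.2,0,0,0,0,0,0,-0.2,0,0,0,0,0,0,-0.2,0,0,0,0,0,0,-0.2,0,0,0,0,0,0,-0.2,0,0,0,0,0,0,-0.2,0,0,0,0,0,0,-0.2,0,0,0,0,0,0,-0.15,0,0,0,0,0,0,-0.1,0,0,0,0,0,0,0,0,0,0,0,0]
}}

```text
t: 6.58
eef_pos: [0.6888, -0.0959, 0.1793]
ee_rot: [[-0.986, -0.167, 0.0], [-0.167, 0.986, -0.0], [-0.0, -0.001, -1.0]]
wrist_force: [-0.8, 0.1, 0.4]
width: -0.0003
grip_force: 0.0
```

```bash
cat >>h.py <<'E'
def cover(name):
    p,_=cams.grab_frame('top');cv2.imwrite(name,p[:,:,::-1])
    hsv=cv2.cvtColor(p,cv2.COLOR_RGB2HSV);H,S,V=cv2.split(hsv);yy,xx=np.mgrid[:384,:512]
    w=((V>150)&(S<60)&(yy>100)&(yy<160)&(xx>266)&(xx<372)).astype(np.uint8)
    w=cv2.morphologyEx(w,cv2.MORPH_OPEN,np.ones((5,5)))
    r=cv2.minAreaRect(np.argwhere(w)[:,::-1].astype(np.float32));d=px2w('top',r[0],.173)[0]-O;print('patch',r,'cover bath',d@xb,d@yb)
E
python3 -c "
from h import *
go([.03,-.087,.18]);cover('pics/t3.png')"
```

```text
t 6.575 bath [ 0.0298 -0.0685  0.1793] need rows(5cm) [-0.003 -0.369 -0.014] F [-0.8  0.1  0.4] w -0.0002877111343654187
turn/8deg [-0.004  0.003  0.008]
patch ((289.3548889160156, 135.10609436035156), (61.189849853515625, 35.657039642333984), 69.77513122558594) cover bath 0.03313568156417852 -0.016810869948873344
```

View pics/t3.png

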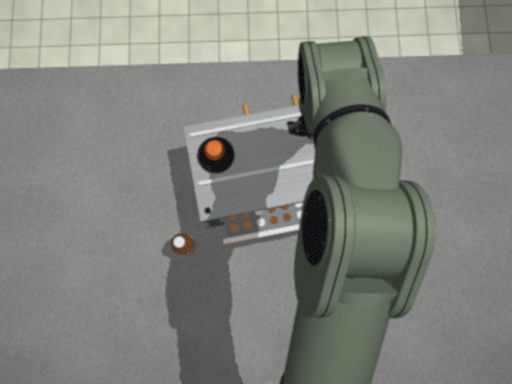

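The arm hides the cover from the top camera; the viscometer at (215,153) and the bottle at (182,242) are unchanged. I'll measure from the scene camera instead.

```bash
cat >>h.py <<'E'
def cover2(name):
    p,_=cams.grab_frame('scene');cv2.imwrite(name,p[:,:,::-1])
    H,S,V=cv2.split(cv2.cvtColor(p,cv2.COLOR_RGB2HSV));yy,xx=np.mgrid[:384,:512]
    b=((H>100)&(H<130)&(S>130)&(yy>200)&(xx>120)&(xx<400)).astype(np.uint8)
    cs,_=cv2.findContours(b,cv2.RETR_EXTERNAL,cv2.CHAIN_APPROX_SIMPLE);k=max(cs,key=cv2.contourArea)
    m=cv2.drawContours(np.zeros_like(b),[k],-1,1,-1)
    w=(m>0)&(V>150)&(S<60);q=np.argwhere(w)[:,::-1].astype(np.float32)
    d=px2w('scene',q,.173)-O;d=np.c_[d@xb,d@yb].astype(np.float32)
    print('patch n',len(q),'centre',cv2.minAreaRect(d),np.percentile(d,[1,99],axis=0))
E
python3 -c "
from h import *
cover2('pics/s3.png')"
```

```text
patch n 1759 centre ((0.031855493783950806, -0.13066726922988892), (0.06622093170881271, 0.07069180905818939), 89.71627807617188) [[-0.00270179 -0.16306923]
 [ 0.06661383 -0.09790525]]
```

View pics/s3.png

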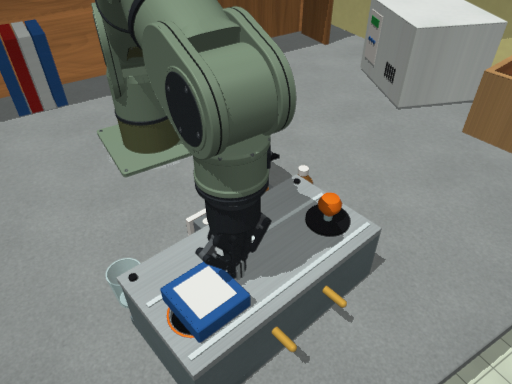

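The cover, with its white patch at (205,292), is at y ≈ −0.131, so about 19 mm remain.

Request:
{"op": "drive_tool", "data": {
  "deltas": [0,-0.1,0,0,0,0,0,0,-0.1,0,0,0,0,0,0,-0.1,0,0,0,0,0,0,-0.04,0,0,0,0,0,0,-0.03,0,0,0,0,0,0,0,0,0,0,0,0]
}}

```text
t: 7.42
eef_pos: [0.6916, -0.1138, 0.1793]
ee_rot: [[-0.986, -0.168, -0.0], [-0.168, 0.986, -0.0], [0.0, -0.0, -1.0]]
wrist_force: [0.5, 0.7, 0.2]
width: -0.0
grip_force: 0.1
```

```bash
python3 -c "
from h import *
go([-.21,.05,.30]);cover2('pics/s4.png')"
```

```text
t 7.425 bath [ 0.0296 -0.0867  0.1793] need rows(5cm) [ 4.79   2.74  -2.414] F [0.5 0.7 0.2] w -5.308912328262064e-06
turn/8deg [-0.002 -0.002  0.01 ]Traceback (most recent call last):
  File "<string>", line 3, in <module>
    go([-.21,.05,.30]);cover2('pics/s4.png')
                       ~~~~~~^^^^^^^^^^^^^^^
  File "h.py", line 30, in cover2
    print('patch n',len(q),'centre',cv2.minAreaRect(d),np.percentile(d,[1,99],axis=0))
                                                       ~~~~~~~~~~~~~^^^^^^^^^^^^^^^^^
    return _quantile_unchecked(
        a, q, axis, out, overwrite_input, method, keepdims, weights)
    return _ureduce(a,
                    func=_quantile_ureduce_func,
    ...<5 lines>...
                    overwrite_input=overwrite_input,
                    method=method)
    r = func(a, **kwargs)
    result = _quantile(arr,
                       quantiles=q,
    ...<2 lines>...
                       out=out,
                       weights=wgt)
    slices_having_nans = np.isnan(arr[-1, ...])
                                  ~~~^^^^^^^^^
IndexError: index -1 is out of bounds for axis 0 with size 0
```

Geometry puts the cover at about −0.149; the colour segmentation simply picked a wrong blob. I back off, rise, and move to in front of the drawer, then check again.

Request:
{"op": "drive_tool", "data": {
  "deltas": [0,0.2,0,0,0,0,0,0,0.2,0,0,0,0,0,0,0,-0.48,0,0,0,0,0,0,-0.48,0,0,0,0,0,0,-0.48,0,0,0,0,0,0,-0.48,0,0,0,0,0,0,-0.48,0,0,0,0,0.48,0.23,0,0,0,0,0,0.48,0.23,0,0,0,0,0,0.48,0.23,0,0,0,0,0,0.48,0.23,0,0,0,0,0,0.48,0.23,0,0,0,0,0,0.48,0.23,0,0,0,0,0,0.48,0.23,0,0,0,0,0,0.48,0.23,0,0,0,0,0,0.48,0.23,0,0,0,0,0,0.48,0.23,0,0,0,0,0,0,0,0,0,0,0,0,0,0,0,0,0,0,0]
}}

```text
t: 9.85
eef_pos: [0.4327, -0.0206, 0.2995]
ee_rot: [[-0.986, -0.168, 0.001], [-0.168, 0.986, -0.0], [-0.001, -0.0, -1.0]]
wrist_force: [-0.7, 0.5, -0.3]
width: -0.0
grip_force: 0.0
```

```bash
python3 -c "
from h import *
go([-.21,.05,.115])
p,_=cams.grab_frame('scene');cv2.imwrite('pics/s5.png',p[:,:,::-1]);cover('pics/t5.png')"
```

```text
t 9.85 bath [-0.2101  0.0483  0.2995] need rows(5cm) [-1.000e-03  3.500e-02  3.689e+00] F [-0.7  0.5 -0.3] w -2.600837726940976e-05
turn/8deg [-0.002  0.004  0.014]
patch ((318.9999694824219, 133.5), (103.99998474121094, 50.99999237060547), 0.0) cover bath 0.024034472676352295 -0.0810407277253397
```

View pics/s5.png

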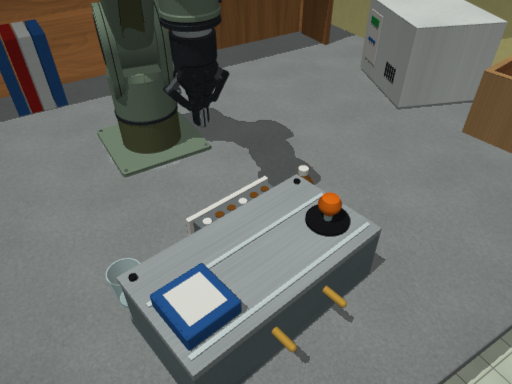

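The cover now hides the port (patch at (195,297)), and the fingers are in front of the drawer. I descend, then push the drawer to short of home.

Request:
{"op": "drive_tool", "data": {
  "deltas": [0,0,0.5,0,0,0,0,0,0,0.5,0,0,0,0,0,0,0.5,0,0,0,0,0,0,0.5,0,0,0,0,0,0,0.5,0,0,0,0,0,0,0.4,0,0,0,0,0,0,0.4,0,0,0,0,0,0,0.4,0,0,0,0,0,0,0,0,0,0,0]
}}

```text
t: 11.08
eef_pos: [0.4322, -0.0207, 0.1134]
ee_rot: [[-0.986, -0.168, -0.002], [-0.168, 0.986, -0.0], [0.002, 0.0, -1.0]]
wrist_force: [0.3, 0.1, 0.1]
width: -0.0002
grip_force: 0.0
```

Request:
{"op": "drive_tool", "data": {
  "deltas": [-0.1,0,0,0,0,0,0,-0.1,0,0,0,0,0,0,-0.1,0,0,0,0,0,0,-0.15,0,0,0,0,0,0,-0.15,0,0,0,0,0,0,-0.15,0,0,0,0,0,0,-0.15,0,0,0,0,0,0,-0.15,0,0,0,0,0,0,-0.15,0,0,0,0,0,0,-0.1,0,0,0,0,0,0,-0.1,0,0,0,0,0,0,0,0,0,0,0,0,0]
}}

```text
t: 12.58
eef_pos: [0.5019, -0.0089, 0.1143]
ee_rot: [[-0.986, -0.168, 0.001], [-0.168, 0.986, 0.0], [-0.001, 0.0, -1.0]]
wrist_force: [-1.0, -0.3, 0.0]
width: 0.0003
grip_force: 0.0
```

```bash
python3 -c "
from h import *
go([-.133,.05,.115])
p,_=cams.grab_frame('top');cv2.imwrite('pics/t6.png',cv2.resize(p[85:265,160:400],None,fx=3.3,fy=3.3)[:,:,::-1])"
```

```text
t 12.575 bath [-0.14    0.0484  0.1143] need rows(5cm) [-0.14   0.033 -0.014] F [-1.  -0.3  0. ] w 0.0002792947753684697
turn/8deg [0.001 0.005 0.012]
```

View pics/t6.png

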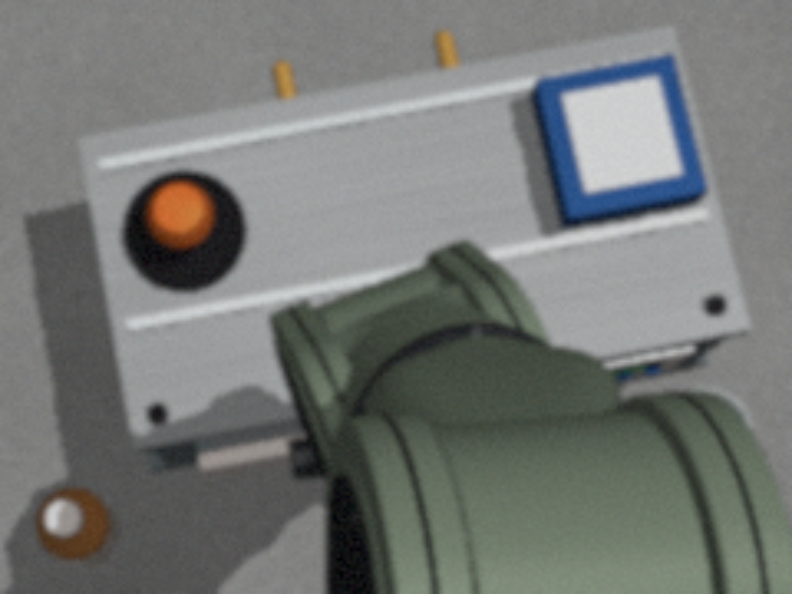

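The drawer front, its white strip around (195–290, 455) in the crop, is almost against the bath, and the cover sits over the port. I push the remaining 7 mm or so slowly, watching the force.

Request:
{"op": "drive_tool", "data": {
  "deltas": [-0.05,0,0,0,0,0,0,-0.04,0,0,0,0,0,0,-0.03,0,0,0,0,0,0,-0.02,0,0,0,0,0,0,0,0,0,0,0,0,0]
}}

```text
t: 13.25
eef_pos: [0.5085, -0.0078, 0.1143]
ee_rot: [[-0.986, -0.168, 0.0], [-0.168, 0.986, 0.0], [-0.0, -0.0, -1.0]]
wrist_force: [-1.3, 0.6, 0.2]
width: -0.0001
grip_force: 0.4
```

Request:
{"op": "drive_tool", "data": {
  "deltas": [-0.02,0,0,0,0,0,0,-0.02,0,0,0,0,0,0,0,0,0,0,0,0,0]
}}

```text
t: 13.62
eef_pos: [0.5104, -0.0075, 0.1143]
ee_rot: [[-0.986, -0.168, 0.0], [-0.168, 0.986, -0.0], [-0.0, -0.0, -1.0]]
wrist_force: [-2.7, 1.1, -0.3]
width: 0.0001
grip_force: 0.7
```

Request:
{"op": "drive_tool", "data": {
  "deltas": [-0.02,0,0,0,0,0,0,-0.02,0,0,0,0,0,0,0,0,0,0,0,0,0]
}}

```text
t: 14.0
eef_pos: [0.5109, -0.0075, 0.1143]
ee_rot: [[-0.986, -0.168, -0.003], [-0.168, 0.986, -0.001], [0.003, -0.0, -1.0]]
wrist_force: [-13.7, 0.0, 8.3]
width: 0.0001
grip_force: 6.3
```

Request:
{"op": "drive_tool", "data": {
  "deltas": [-0.02,0,0,0,0,0,0,0,0,0,0,0,0,0,0,0,0,0,0,0,0]
}}

```text
t: 14.38
eef_pos: [0.5109, -0.0075, 0.1142]
ee_rot: [[-0.986, -0.168, -0.005], [-0.168, 0.986, -0.001], [0.006, -0.0, -1.0]]
wrist_force: [-19.8, -0.6, 13.7]
width: 0.0
grip_force: 9.6
```

The drawer is firmly against its stop: the force rises with no further motion. I retreat, rise, and move away to the left for a clear view.

Request:
{"op": "drive_tool", "data": {
  "deltas": [0.1,0,0,0,0,0,0,0.3,0,0,0,0,0,0,0.4,0,0,0,0,0,0,0,0,-0.6,0,0,0,0,0,0,-0.6,0,0,0,0,0,0,-0.6,0,0,0,0,0,0,-0.6,0,0,0,0,0,0,-0.6,0,0,0,0,0,0,-0.6,0,0,0,0,0.1,0.7,0,0,0,0,0,0.1,0.7,0,0,0,0,0,0.1,0.7,0,0,0,0,0,0.1,0.7,0,0,0,0,0,0.1,0.7,0,0,0,0,0,0.1,0.7,0,0,0,0,0,0.1,0.7,0,0,0,0,0,0.1,0.7,0,0,0,0,0,0,0,0,0,0,0,0]
}}

```text
t: 16.62
eef_pos: [0.3867, 0.2576, 0.2943]
ee_rot: [[-0.985, -0.171, 0.0], [-0.171, 0.985, 0.001], [-0.001, 0.001, -1.0]]
wrist_force: [0.8, -1.0, 0.4]
width: -0.0001
grip_force: 0.0
```

```bash
python3 -c "
from h import *
go([-.2,.05,.3])
p,_=cams.grab_frame('top');V=cv2.cvtColor(p,cv2.COLOR_RGB2HSV);S=V[...,1];V=V[...,2]
w=np.zeros((384,512),np.uint8);w[100:150,325:372]=((V>150)&(S<60))[100:150,325:372]
w=cv2.morphologyEx(w,cv2.MORPH_OPEN,np.ones((7,7)))
r=cv2.minAreaRect(np.argwhere(w)[:,::-1].astype(np.float32));d=px2w('top',r[0],.173)[0]-O;print(r,d@xb,d@yb)
cv2.imwrite('pics/t7.png',cv2.resize(p[85:265,160:400],None,fx=3.3,fy=3.3)[:,:,::-1])"
```

```text
t 16.625 bath [-0.2093  0.3303  0.2943] need rows(5cm) [-0.158 -5.607 -0.12 ] F [ 0.8 -1.   0.4] w -0.00013270856818285462
turn/8deg [0.008 0.004 0.035]
((348.0577087402344, 125.28846740722656), (31.57469367980957, 31.378578186035156), 78.69007110595703) 0.029882156583006986 -0.1475008994457276
```

View pics/t7.png

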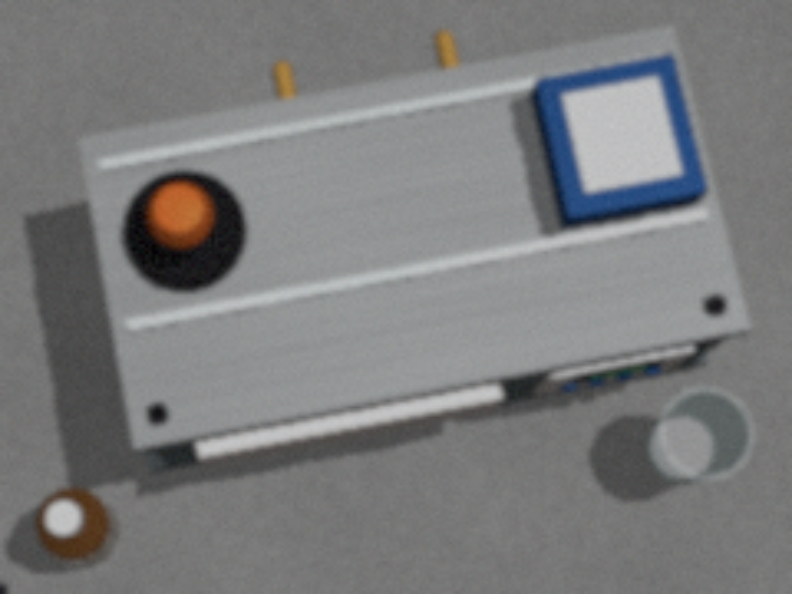

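The cover sits over the port, about 2.5 mm from its centre (patch at (622,133) in the crop). The drawer is home, with its front along (195,455)–(505,395), and the viscometer, bottle and beaker are where they started.

```bash
python3 -c "
from plant import arm
print(arm.hand_in())"
```

```text
the job is handed in; nothing more can be done
None
```

The job is handed in, though no verdict came back: by my measurements the cover is about 2.5 mm off the empty port's centre, the drawer was pushed firmly against its stop, and in the last top view the viscometer, bottle and beaker stand where they started.

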